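# Seat a fused-glass panel in its frame corner and hold it

### The arm

A 6-joint arm with a two-finger parallel gripper is mounted at the origin on the work surface; the furniture and walls round the work are solid. World frame = base frame: x ahead of the robot, y to its left, z up, the work surface at z = 0. Lengths are in m, angles in rad, forces in N, time in s.
With the tool pointing down it reaches from about 0.4 to 0.925 m from the base axis. Payload 3.4 kg.
Tool frame: the origin (TCP) lies midway between the tips of the shut fingers; the grasp point (between the pads) lies 19 mm behind it (env.hold_point_z is the distance from the TCP to the grasp point, in m); z points along the fingers, y is the line along which they close (so a half turn about z gives the same grasp; the last joint's range is limited). The gripper opens to 85 mm and grips with 20 to 120 N. Pads are 22 mm wide; open, the fingers measure 114 mm over their backs; the gripper's body (76 mm by 85 mm) begins 54 mm behind the grasp point. The pads swing forward as they close: fully open they stand 13 mm farther back than shut.
Start: joints at [-1.216, 0.307, 1.506, -0, 1.328, -0.073], TCP at [0.239, -0.523, 0.231] pointing down, gripper open.
Joint ranges: [-3.12, 3.12], [-1.05, 2.28], [0.14, 2.33], [-1.42, 4.57], [0.1, 2.73], [-2.68, 2.68]. Speed limits (rad/s): [2.57, 2.57, 3.14, 3.14, 3.14, 3.14].

### API

Orientations are given as a rotation vector (axis times angle).
In Python, from station import monitor, optics, env gives the robot as it stands. The module is installed in compiled form; this text tells all that it offers.
- The arm moves only by the shell command python3 -m pendant 'ROWS' [OPENING]. ROWS is JSON, a list of rows, each a list of 2 entries, a list of its own where there are three numbers: the shift along the tool's x, y, z in cm, then the turn, a rotation vector about the tool's x, y, z in rad. In form: [[[x, y, z], [wx, wy, wz]], ...]. A call has 1 to 10 rows; each row shifts and turns the commanded pose from where the row before left it, along the tool's axes as they then stand; what a row does not reach is not made up. A row lasts 1/8 s, in which the tool goes at most 62.5 mm and 10.7 degrees, less where a joint would pass 70% of its speed; a pose out of reach is approached as far as the arm can. A call with a gripper value outside its range is refused whole. OPENING is the closure, from -1 (fully open) to 1 (shut), set as the call begins (- or left out, the last holds). The fingers move at their own pace and stop on an object; the grip force is fixed at half the most. Time passes only in rows, so rows that do not move let the fingers close. It gives the time, the measured TCP pose, the force, the opening and the grip force at its end, in the units of the state.
- monitor.get_state(): the state, without advancing time (a new reading comes with each control period).
- optics.camera(name): name is "scene" or "top"; returns (picture, depth): 384x512x3 uint8, red, green, blue; 384x512 float32, m along the optical axis (not along the pixel's ray), 0 where there is no reading.
- optics.camera_model(name): a dict with "fx", "fy", "cx", "cy" (pixels), "world_to_cam" (4x4, takes a point from world to camera coordinates). Camera axes: x right, y down, z forward; pixel columns grow to the right and rows downward; lengths in m; the calibration is good to about 2 mm. A picture is of the moment at which its call begins. camera_model takes no time and is no camera call.
- env.finish_job(): hands the job in; it is judged then, once.
Trained networks look in the newest picture that a camera, given by its name, has taken for a name from the list of things; names that differ only in an ending like _2 or _b are one class to them, and where a whole thing is asked for, a point or a joint stands for the part that bears it (a point fixed in the world has none). Each returns a list of dicts, best first, with "confidence" (0 to 1); they miss things now and then, are a little off and sometimes report something else, mostly with a low value. They report only what shows in the picture. A call takes as long as a camera call. They do not tell look-alikes from the thing itself.
- optics.silhouettes(camera, target): "region" (384x512 bool, what is visible of it) and "location" ([column, row] in pixels, amid what is visible of it).
- optics.landmark_of(camera, target): "location" ([column, row] in pixels: a listed point, or the origin of a listed thing).
The state is a dict: "time_s": time; "qpos": joint angles; "joint_vel": joint speeds; "tau": joint torques, N m; "tool_pos": TCP position; "tool_rot": TCP orientation; "ft_force": force on the tool from outside, world axes, zero at the start; "torque": the same for the moment, N m; "width": finger opening in m; "grip_force": force on a finger pad.
Only numpy, scipy, OpenCV 4.12 (cv2) and the standard library are available. Lean on these libraries where they do the work, as an engineer would, in place of code of your own. Each camera call takes 0.05 s, during which the arm holds its last target. There are 200 camera calls.

### The job

The assembly board has two sides of a metal frame fixed at a right angle, and the fused-glass panel has to be seated in their slots: first take the flux bottle out of the frame corner and stand it upright on the bench, off the board. Then pick up the pine push block, take the panel's free corner in its notch and slide the panel fully home into both channels, using the block only, because the gripper must not touch the glass. Finish still holding the block and pressing gently, so that the glass stays hard up against both channels while I pin it; leave the solder spool, the mug and the glass cutter alone.

Things in the scene. Friction and masses are not known exactly. Their poses are not given: they have to be found in the camera images.
- board: Assembly board fixed to the bench: plywood 280 (x) x 230 (y) mm on a rubber mat, top face 14 mm above its underside; paper drawing on top. Origin at the centre of its underside, x and y along its edges, z up. Pine laths, 20 mm wide, 17 mm high above the top face, run along its +x edge (away from the robot) and +y edge (left), with a frame channel inside each.
- seat_corner (a point): The inner corner of the two channels, on the board's top face, at (+115, +90) mm in the board's frame; its axes are the board's. Stop faces: the planes x = 0 (far channel) and y = 0 (left channel) of this frame. The seated panel lies at negative x and y with its lead corner here.
- far_channel: Aluminium U channel fixed along the +x lath, 87 mm long, slot facing the board's -x. Origin at seat_corner, axes the board's. Slot 8 mm deep, from the board's top face to 10.5 mm above it; upper lip 1.6 mm thick, lower lip flush with the board. The bottom of the slot is the stop.
- left_channel: The same channel fixed along the board's +y lath, 112 mm long, slot facing the board's -y. Origin at seat_corner, axes the board's. The polished glass slides easily (friction coefficient about 0.25 on everything), but while it is pressed into one channel, the push into the other must also overcome that friction.
- glass_panel: Fused-glass panel, teal with blue, amber and milky bars, 110 (x) x 85 (y) x 8 mm, about 0.19 kg, lying loose on the board clear of both channels, turned at most 10 degrees from the board's axes. Origin at the centre of its underside, z up; its +x edge goes into the far channel, its +y edge into the left channel.
- panel_lead_corner (a point): The panel's leading corner, on its underside, (+55, +42.5) mm from its origin; it coincides with seat_corner when the panel is home.
- panel_free_corner (a point): The panel's opposite, free corner, on its underside, (-55, -42.5) mm from its origin; the push block's notch fits over it.
- push_block: Pine block 74 (x) x 56 (y) x 40 mm, 0.12 kg, lying on the magazine right of the basket. Origin mid-length on its underside. A right-angled V notch (54 mm wide, 27 mm deep) in its +x end takes the panel's free corner when the block's x lies 45 degrees between the panel's x and y. Grip the solid rear (x -37 to +7 mm) across its 56 mm width (y). Used with its underside 1 to 4 mm above the board.
- block_notch (a point): The apex of the notch, on the block's underside, 10 mm ahead of its origin along x (the panel's free corner comes here; a small saw-cut relief lies behind it).
- flux_bottle: White dropper bottle with a red cap, 42 mm in diameter and 100 mm high (straight body to 66 mm), 0.14 kg, standing on the board in the frame corner, between the panel and the far channel. Origin at the centre of its base, z up. The bench is always free round x = 0.515, y = 0.085 m (just beyond the 90 mm high white basket).
- solder_spool: Bystander: solder spool, 60 mm in diameter, 45 mm high, standing on the bench beyond the board. Origin at the centre of its base.
- tea_mug: Bystander: white spotted mug, 82 x 114 mm with its handle, 91 mm high, on the bench right of the magazine. Origin at the centre of its base.
- glass_cutter: Bystander: cream and brass glass cutter, 151 mm long, 17 mm thick, lying on the bench right of the magazine. Origin at its middle, underside.
Not all that is in view belongs to the job. What is shaped like the flux_bottle but green is not meant.

How it is judged:
By the outcome, as a careful person would: the job done as asked, in the order asked, and still so for the second after the job is handed in, while the arm keeps its last pose, push and grip.
It also fails if it takes over 72 s, if anything falls off the work surface, if the arm or the gripper's body presses on something with over 40 N, if the wrist force passes 120 N, or if a joint passes its speed limit or range.

## Working session

There is one attempt and no reset: what is moved stays moved. The work goes in short steps, Python scripts to look and compute and a shell command to move; the robot and the scene stay as the last step left them, time stands still between calls to the robot, and variables do not carry over. Pictures are saved under pics/ and viewed, at most 10 in all, crops included, and the job is handed in when it is done.

```bash
mkdir -p pics; cat > h.py <<'E'
from station import monitor, optics, env
import numpy as np, cv2
from scipy.spatial.transform import Rotation as R
def px2w(cam,u,v,z=None,d=None):
    m=optics.camera_model(cam); T=np.linalg.inv(np.array(m["world_to_cam"]))
    r=np.array([(u-m["cx"])/m["fx"],(v-m["cy"])/m["fy"],1.])
    if d is not None: return (T@np.r_[r*d,1])[:3]
    o=T[:3,3]; k=T[:3,:3]@r
    return o+k*(z-o[2])/k[2]
def cloud(cam,depth):
    m=optics.camera_model(cam); T=np.linalg.inv(np.array(m["world_to_cam"]))
    v,u=np.mgrid[:384,:512]
    P=np.stack([(u-m["cx"])/m["fx"]*depth,(v-m["cy"])/m["fy"]*depth,depth],-1)
    return P@T[:3,:3].T+T[:3,3]
def st():
    s=monitor.get_state(); r=R.from_rotvec(s["tool_rot"])
    print("t",s["time_s"],"p",np.round(s["tool_pos"],4),"\nM",np.round(r.as_matrix(),3).tolist(),"\nw",s["width"],"g",s["grip_force"],"f",np.round(s["ft_force"],2),"q",np.round(s["qpos"],2)); return s
E
python3 - <<'E'
from h import *
s=st(); print(env.hold_point_z)
for c in ("scene","top"):
    p,d=optics.camera(c); cv2.imwrite(f"pics/{c}0.png",cv2.resize(p[:,:,::-1],(800,600)))
    C=cloud(c,d)
    for n in ("board","seat_corner","glass_panel","panel_lead_corner","panel_free_corner","push_block","block_notch","flux_bottle"):
        for r in optics.landmark_of(c,n)[:3]:
            u,v=r["location"]; print(c,n,round(r["confidence"],2),np.round(r["location"],1),np.round(C[int(v),int(u)],3))
E
```

```text
t 0.0 p [ 0.2383 -0.5225  0.2304] 
M [[0.91, 0.415, -0.001], [0.415, -0.91, 0.002], [0.0, -0.002, -1.0]] 
w 0.08536078128565751 g 0.0 f [ 0.    1.3  -0.39] q [-1.22  0.31  1.51  0.    1.33 -0.07]
0.0187
scene board 0.93 [194.8 277.6] [0.464 0.387 0.021]
scene seat_corner 0.87 [150.  259.1] [0.593 0.429 0.032]
scene glass_panel 0.58 [190.6 282.9] [0.459 0.406 0.024]
scene panel_lead_corner 0.96 [174.9 269.6] [0.523 0.405 0.024]
scene panel_free_corner 0.68 [211.2 296. ] [0.392 0.396 0.015]
scene push_block 0.95 [300.  192.9] [ 0.441 -0.068  0.032]
scene push_block 0.28 [197.3 279.8] [0.453 0.387 0.022]
scene block_notch 0.75 [161.4 216.2] [0.708 0.302 0.028]
scene block_notch 0.71 [297.2 192.5] [ 0.449 -0.062  0.032]
scene flux_bottle 0.61 [137.5 239.4] [0.692 0.403 0.02 ]
scene flux_bottle 0.54 [177.3 258.2] [0.539 0.38  0.033]
scene flux_bottle 0.48 [197.  278.5] [0.455 0.385 0.023]
top board 0.95 [145.9 222.2] [0.477 0.374 0.022]
top board 0.36 [132.3 176.4] [0.616 0.415 0.03 ]
top seat_corner 0.65 [133.6 177. ] [0.612 0.411 0.032]
top glass_panel 0.87 [141.  227.2] [0.462 0.384 0.027]
top panel_lead_corner 0.8 [135.4 203.9] [0.536 0.407 0.017]
top panel_free_corner 0.81 [135.7 250.3] [0.395 0.401 0.021]
top push_block 0.79 [304.  228.8] [ 0.445 -0.093  0.05 ]
top block_notch 0.88 [298.1 224.7] [ 0.457 -0.077  0.049]
top flux_bottle 0.62 [145.5 198.6] [0.54  0.363 0.07 ]
top flux_bottle 0.62 [142.7 148.3] [0.698 0.382 0.047]
```

View pics/scene0.png

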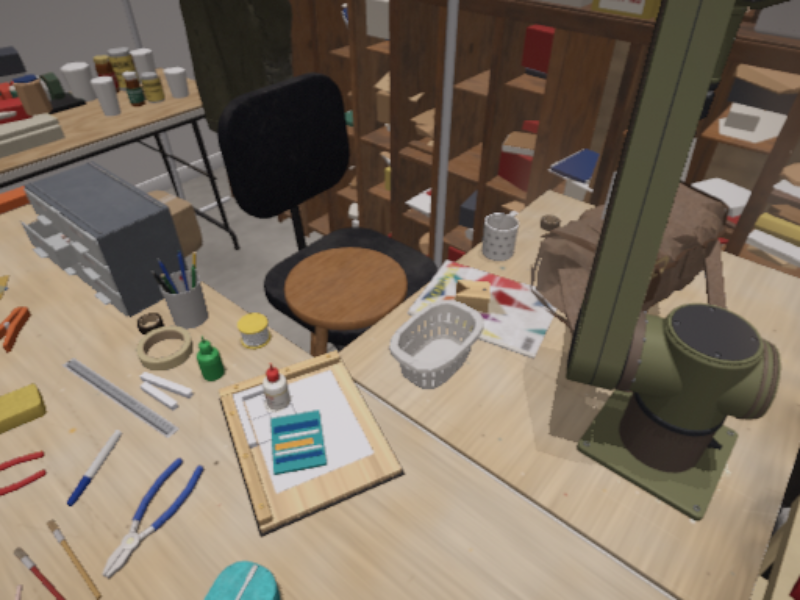

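View pics/top0.png

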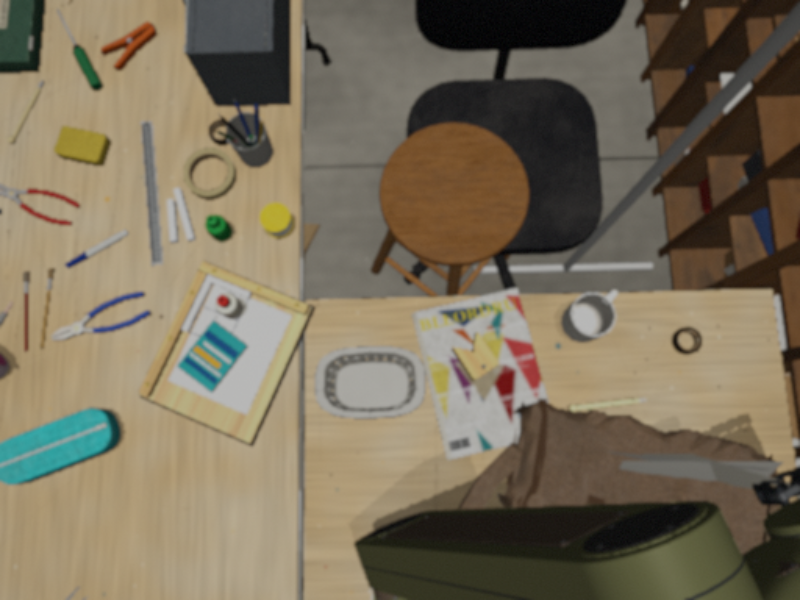

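The top view (800 px scale) shows the board turned about -25° near (230,355). The bottle with its red cap is at (225,300), the glass at (212,355) and the notched block at (477,360) on the magazine. The green bottle at (217,227) is the look-alike. Next I measure precisely.

```bash
python3 - <<'E'
from h import *
for c in ("top","scene"):
    p,d=optics.camera(c); C=cloud(c,d)
    cv2.imwrite(f"pics/{c}_c.png",cv2.resize((p[155:295,80:220] if c=="top" else p[220:340,130:270])[:,:,::-1],(600,600 if c=="top" else 514),interpolation=cv2.INTER_CUBIC))
    for n,z in (("board",None),("glass_panel",None),("push_block",None),("flux_bottle",None)):
        for r in optics.silhouettes(c,n)[:2]:
            m=r["region"]; zz=C[m][:,2]; zm=np.median(zz)
            cn,_=cv2.findContours(m.astype(np.uint8),0,1); cn=max(cn,key=len)[:,0]
            W=np.array([px2w(c,u,v,zm)[:2] for u,v in cn],np.float32)
            b=cv2.minAreaRect(W*1000)
            print(c,n,round(r["confidence"],2),r["location"],"z",np.round(np.percentile(zz,[5,50,95]),3),"rect",np.round(b[0],1),np.round(b[1],1),round(b[2],1))
    # colours: red cap
    hsv=cv2.cvtColor(p,cv2.COLOR_RGB2HSV)
    m=((hsv[...,0]<8)|(hsv[...,0]>172))&(hsv[...,1]>140)
    m[:, :120 if c=="top" else 160]=0; m[:, (165 if c=="top" else 195):]=0; m[:170]=0;m[270:]=0
    v,u=np.nonzero(m); print("red",len(u),u.mean(),v.mean(),np.round(px2w(c,u.mean(),v.mean(),0.09),4))
E
```

```text
top board 0.93 [149.9, 228.5] z [0.011 0.018 0.036] rect [471.  376.3] [244.6 287.5] 65.6
top glass_panel 0.71 [135.9, 227.2] z [0.02  0.025 0.03 ] rect [463.4 400.2] [ 87.4 113.5] 53.6
top glass_panel 0.69 [154.3, 228.7] z [0.012 0.018 0.036] rect [472.6 375.9] [243.4 287.6] 65.7
top push_block 0.81 [304.2, 227.8] z [0.024 0.048 0.053] rect [446.8 -92.7] [70.6 62.7] 29.9
top push_block 0.4 [134.0, 228.7] z [0.021 0.025 0.03 ] rect [462.  401.6] [ 86.1 110.1] 52.6
top flux_bottle 0.61 [140.5, 143.2] z [0.018 0.059 0.088] rect [702.3 386.9] [48.4 45. ] 1.5
top flux_bottle 0.48 [143.0, 197.8] z [0.032 0.075 0.101] rect [549.2 359.1] [52.9 38.2] 44.8
red 29 142.58620689655172 192.44827586206895 [0.5522 0.3651 0.09  ]
scene board 0.76 [208.1, 285.3] z [0.004 0.015 0.033] rect [474.3 376.9] [236.5 310.7] 66.3
scene glass_panel 0.83 [190.9, 281.9] z [0.02  0.023 0.026] rect [459.8 401.5] [ 87.2 117.1] 53.1
scene glass_panel 0.33 [163.4, 209.9] z [0.003 0.044 0.048] rect [705.8 292.7] [ 57.6 102.3] 62.5
scene push_block 0.89 [305.6, 187.4] z [0.011 0.044 0.048] rect [438.1 -73.9] [ 72.8 108.1] 32.8
scene push_block 0.72 [317.1, 148.5] z [0.015 0.062 0.089] rect [ 506.8 -293.6] [ 80.4 204.9] 30.6
scene flux_bottle 0.89 [137.0, 228.7] z [0.002 0.047 0.084] rect [707.7 398.1] [ 44.4 120.6] 68.4
scene flux_bottle 0.68 [176.9, 250.1] z [0.024 0.067 0.099] rect [543.5 372.1] [ 38.7 100.4] 57.3
red 55 173.94545454545454 239.1818181818182 [0.5518 0.3689 0.09  ]
```

View pics/top_c.png

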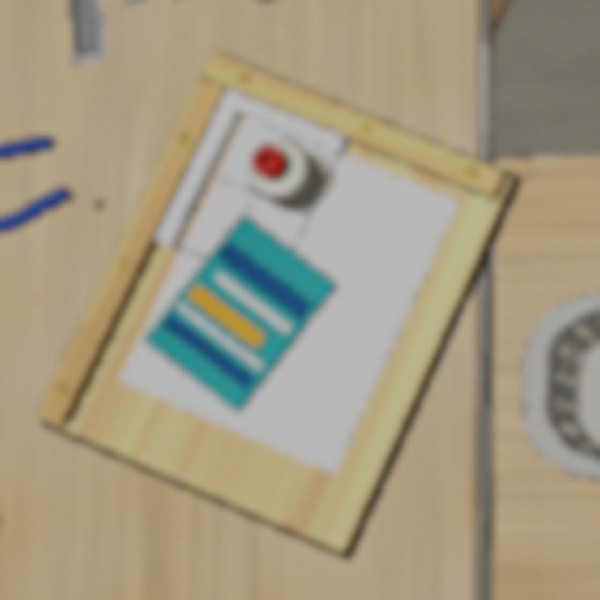

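View pics/scene_c.png

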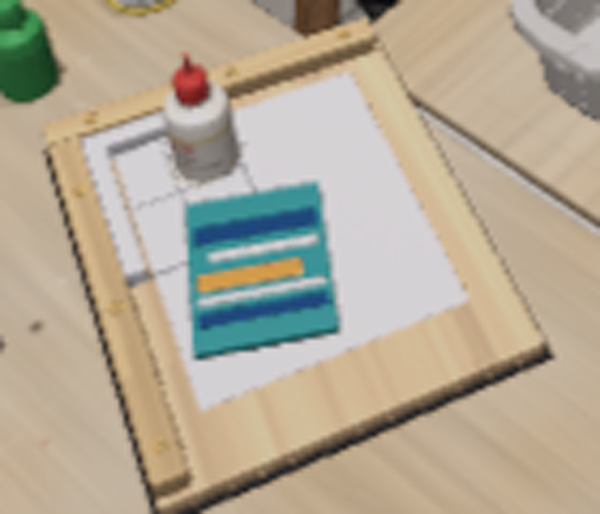

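The crops agree with the networks. The glass's free corner is at crop pixel (240,410), its lead corner at (245,217), and the bottle stands at (280,175), clear of the far channel. The glass is turned roughly -12° relative to the board. Now a tighter measurement of the bottle, block and basket.

```bash
python3 - <<'E'
from h import *
p,d=optics.camera("top"); C=cloud("top",d)
cv2.imwrite("pics/block.png",cv2.resize(p[200:260,270:345][:,:,::-1],(750,600),interpolation=cv2.INTER_CUBIC))
# cap by two rays
def ray(c,u,v):
    a=px2w(c,u,v,0.0); b=px2w(c,u,v,0.2); return a,(b-a)/np.linalg.norm(b-a)
a,k=ray("top",142.59,192.45); b,l=ray("scene",173.95,239.18)
t=np.linalg.lstsq(np.c_[k,-l],b-a,rcond=None)[0]; print("cap",a+k*t[0],b+l*t[1])
w=C.reshape(-1,3)
# paper + board heights
for n,(u,v) in dict(paper=(165,225),board=(150,275),mag=(330,245),mag2=(285,255),bench=(150,300),blocktop=(308,231),glass=(136,227)).items():
    q=C[v-3:v+4,u-3:u+4,2]; print(n,np.round(C[v,u],3),round(float(np.median(q)),4))
# basket extents
m=(w[:,2]>.06)&(w[:,2]<.1)&(w[:,0]>.33)&(w[:,0]<.56)&(w[:,1]>-.05)&(w[:,1]<.2); print("basket",w[m].min(0),w[m].max(0))
m=C[...,2]>.038; m[:, :280]=0;m[:, 330:]=0;m[:205]=0;m[255:]=0
m=m.astype(np.uint8); cn=max(cv2.findContours(m,0,1)[0],key=len)
W=np.array([px2w("top",u,v,.049)[:2]*1000 for u,v in cn[:,0]],np.float32); print(cv2.minAreaRect(W), cv2.contourArea(W))
for n,z in (("seat_corner",.017),("panel_lead_corner",.017),("panel_free_corner",.017)):
    for c in ("top","scene"):
        optics.camera(c)
        r=optics.landmark_of(c,n)[0]; print(n,c,np.round(px2w(c,*r["location"],z),4))
E
```

```text
cap [0.55304189 0.36611158 0.08608744] [0.55447381 0.36725257 0.0866941 ]
paper [0.468 0.316 0.013] 0.017
board [0.322 0.356 0.016] 0.0166
mag [ 0.398 -0.172  0.01 ] 0.0102
mag2 [ 0.371 -0.038  0.01 ] 0.009
bench [0.251 0.358 0.003] 0.0034
blocktop [ 0.437 -0.105  0.045] 0.0475
glass [0.462 0.398 0.029] 0.0261
basket [0.3370874  0.00320641 0.06074811] [0.46656122 0.1993072  0.0995962 ]
((448.95281982421875, -92.46319580078125), (72.83058166503906, 57.103336334228516), 31.598045349121094) 3165.2475182439084
seat_corner top [0.6157 0.4077 0.017 ]
seat_corner scene [0.6158 0.4086 0.017 ]
panel_lead_corner top [0.5167 0.403  0.017 ]
panel_lead_corner scene [0.5245 0.4007 0.017 ]
panel_free_corner top [0.3926 0.4029 0.017 ]
panel_free_corner scene [0.3924 0.4085 0.017 ]
```

View pics/block.png

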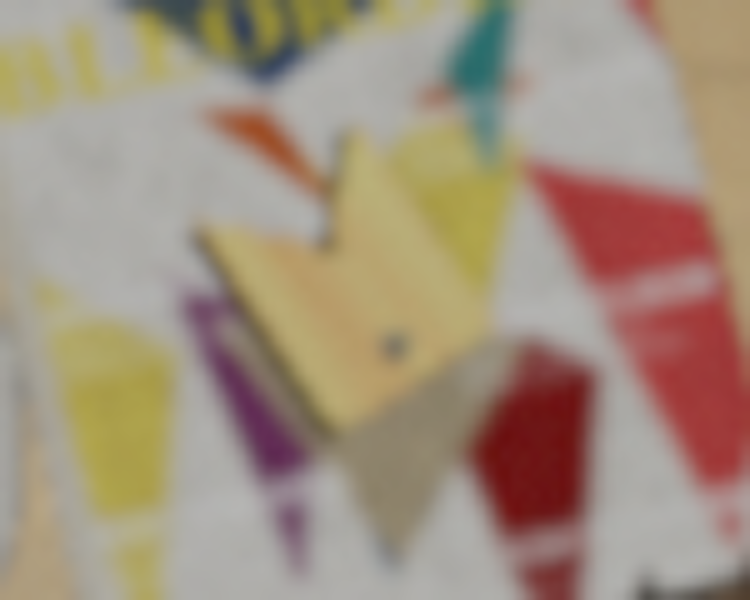

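```bash
python3 -m pendant '[[[0,0,-2],[0,0,0.143]],[[0,0,-2],[0,0,0.143]],[[0,0,0],[0,0,0.143]],[[6,-5,0],[0,0,0]],[[6,-5,0],[0,0,0]],[[5,-6,0],[0,0,0]],[[4,-6,0],[0,0,0]],[[4,-6,0],[0,0,0]],[[2,-6,0],[0,0,0]],[[1,-6,0],[0,0,0]]]' -1
```

```text
time_s: 3.3
tool_pos: [0.4753, -0.1703, 0.2713]
tool_rot: [3.142, -0.001, 0.001]
ft_force: [0.6, 0.2, 0.3]
width: 0.0852
grip_force: 0.0
```

The block crop shows the notch apex at (330,240) and tips at (200,228) and (350,130), so its yaw is about 32°. Moving over the bottle.

```bash
python3 -m pendant '[[[1,-6,0],[0,0,0]],[[1,-6,0],[0,0,0]],[[1,-6,0],[0,0,0]],[[1,-6,0],[0,0,0]],[[1,-6,0],[0,0,0]],[[1,-6,0],[0,0,0]],[[1,-6,0],[0,0,0]],[[0.8,-6,0],[0,0,0]],[[0,-5.7,0],[0,0,0]],[[0,0,0],[0,0,0]]]'
python3 -m pendant '[[[0,0,5],[0,0,0]],[[0,0,4],[0,0,0]],[[0,0,0],[0,0,0]]]'
```

```text
time_s: 4.55
tool_pos: [0.5522, 0.3692, 0.2704]
tool_rot: [-3.14, -0.006, 0.001]
ft_force: [0.7, -0.6, -0.6]
width: 0.0852
grip_force: 0.0
time_s: 4.92
tool_pos: [0.5502, 0.3621, 0.1777]
tool_rot: [3.137, -0.003, -0.012]
ft_force: [-0.4, -0.4, 0.2]
width: 0.0857
grip_force: 0.0
```

```bash
python3 - <<'E'
from h import *
for c in ("top","scene"):
    p,d=optics.camera(c)
    q=p[155:295,80:220] if c=="top" else p[180:320,130:270]
    cv2.imwrite(f"pics/{c}1.png",cv2.resize(q[:,:,::-1],(400,400),interpolation=cv2.INTER_CUBIC))
cv2.imwrite("pics/b1.png",np.hstack([cv2.imread("pics/top1.png"),cv2.imread("pics/scene1.png")]))
st()
E
```

```text
t 5.025 p [0.5533 0.3642 0.1822] 
M [[1.0, -0.002, 0.001], [-0.002, -1.0, 0.0], [0.001, -0.0, -1.0]] 
w 0.08551019851536866 g 0.0 f [-0.09 -0.26 -0.37] q [ 0.52  0.46  1.38 -0.    1.3   2.09]
```

View pics/b1.png

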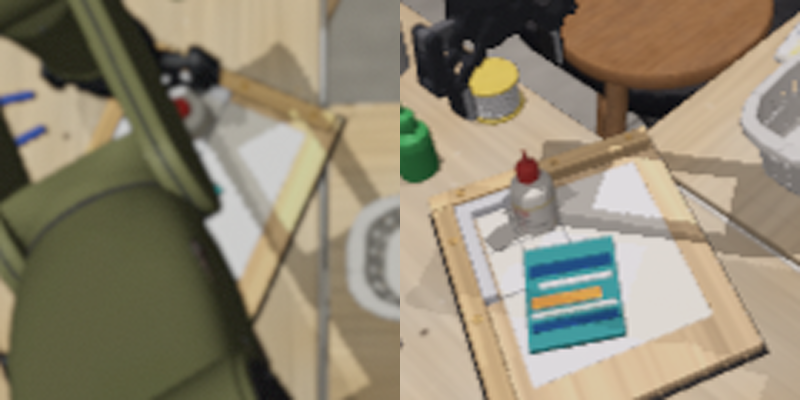

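The gripper hangs over the board. The bottle is upright in the scene view at (530,190) and nothing has moved. Descending and gripping.

```bash
python3 -m pendant '[[[0,-0.2,3],[0,0,0]],[[0,0,3],[0,0,0]],[[0,0,3],[0,0,0]],[[0,0,2],[0,0,0]],[[0,0,2.1],[0,0,0]],[[0,0,0],[0,0,0]],[[0,0,0],[0,0,0]]]'
python3 -m pendant '[[[0,0,0],[0,0,0]],[[0,0,0],[0,0,0]],[[0,0,0],[0,0,0]],[[0,0,0],[0,0,0]],[[0,0,0],[0,0,0]],[[0,0,0],[0,0,0]],[[0,0,0],[0,0,0]],[[0,0,0],[0,0,0]]]' 1
```

```text
time_s: 5.9
tool_pos: [0.5544, 0.3674, 0.0526]
tool_rot: [-3.14, 0.002, -0.005]
ft_force: [-0.5, 0.6, 0.1]
width: 0.0856
grip_force: 0.0
time_s: 6.9
tool_pos: [0.5532, 0.3669, 0.0515]
tool_rot: [-3.141, 0.002, -0.002]
ft_force: [-0.0, -1.7, 5.3]
width: 0.039
grip_force: 60.0
```

```bash
python3 -m pendant '[[[0,0,-2],[0,0,0]],[[0,0,-4],[0,0,0]],[[0,0,-4],[0,0,0]],[[0,0,-2],[0,0,0]],[[-0.5,3,0],[0,0,0]],[[-0.8,5,0],[0,0,0]],[[-0.8,5,0],[0,0,0]],[[-0.8,5,0],[0,0,0]],[[-0.6,5,0],[0,0,0]],[[-0.3,3.5,0],[0,0,0]]]'
python3 -m pendant '[[[0,1.7,0],[0,0,0]],[[0,0,0],[0,0,0]],[[0,0,0],[0,0,0]],[[0,0,4],[0,0,0]],[[0,0,4],[0,0,0]],[[0,0,3],[0,0,0]],[[0,0,1.5],[0,0,0]],[[0,0,0],[0,0,0]],[[0,0,0],[0,0,0]]]'
```

```text
time_s: 8.15
tool_pos: [0.5133, 0.0998, 0.1702]
tool_rot: [3.141, -0.003, -0.001]
ft_force: [-1.0, -0.1, -1.1]
width: 0.0389
grip_force: 60.8
time_s: 9.28
tool_pos: [0.5155, 0.0853, 0.0462]
tool_rot: [-3.141, 0.001, -0.003]
ft_force: [0.4, 0.4, -1.6]
width: 0.0391
grip_force: 60.8
```

Lower by about 1 cm in small steps, watching the force.

```bash
python3 -m pendant '[[[0,0,0.5],[0,0,0]],[[0,0,0.3],[0,0,0]],[[0,0,0.2],[0,0,0]],[[0,0,0],[0,0,0]]]'; python3 -m pendant '[[[0,0,0.15],[0,0,0]],[[0,0,0],[0,0,0]],[[0,0,0],[0,0,0]]]'
```

```text
time_s: 9.78
tool_pos: [0.5145, 0.0847, 0.0356]
tool_rot: [-3.142, 0.002, -0.001]
ft_force: [-0.6, -0.4, 1.4]
width: 0.039
grip_force: 61.1
time_s: 10.15
tool_pos: [0.5149, 0.0847, 0.0354]
tool_rot: [3.142, -0.002, 0.003]
ft_force: [-3.2, -1.1, 13.3]
width: 0.0391
grip_force: 62.3
```

```bash
python3 -m pendant '[[[0,0,-0.1],[0,0,0]],[[0,0,0],[0,0,0]]]'; python3 -m pendant '[[[0,0,0],[0,0,0]],[[0,0,0],[0,0,0]],[[0,0,0],[0,0,0]],[[0,0,0],[0,0,0]],[[0,0,0],[0,0,0]],[[0,0,0],[0,0,0]],[[0,0,-2],[0,0,0]],[[0,0,-5],[0,0,0]],[[0,0,-5],[0,0,0]],[[0,0,-5],[0,0,0]]]' -1
```

```text
time_s: 10.4
tool_pos: [0.5147, 0.0847, 0.0355]
tool_rot: [3.142, -0.002, 0.001]
ft_force: [-1.7, -0.3, 6.9]
width: 0.0392
grip_force: 61.8
time_s: 11.65
tool_pos: [0.514, 0.0848, 0.2063]
tool_rot: [3.142, -0.002, -0.0]
ft_force: [0.2, -0.0, -0.2]
width: 0.0857
grip_force: 0.0
```

```bash
python3 -m pendant '[[[-2,4.5,0],[0,0,0]],[[-2,5,0],[0,0,0]],[[-2,5,0],[0,0,0]],[[-1.8,4,0],[0,0,0]],[[0,0,0],[0,0,-0.14]],[[0,0,0],[0,0,-0.14]],[[0,0,0],[0,0,-0.14]],[[0,0,4],[0,0,-0.144]],[[0,0,4],[0,0,0]],[[0,0,0],[0,0,0]]]'
python3 -m pendant '[[[0,0,0],[0,0,0]],[[0,0,0],[0,0,0]]]'
python3 - <<'E'
from h import *
s=st(); M=R.from_rotvec(s["tool_rot"]).as_matrix(); print(M.T@(np.array([.436,-.1005,.0165])-s["tool_pos"])*100)
for c in ("top","scene"):
    p,d=optics.camera(c)
    for n in ("push_block","flux_bottle"):
        for r in optics.silhouettes(c,n)[:2]:
            m=r["region"]; C=cloud(c,d)[m]; print(c,n,r["confidence"],m.sum(),np.round(np.median(C,0),3),np.round(np.ptp(C,0),3))
E
```

```text
time_s: 12.9
tool_pos: [0.4334, -0.0992, 0.1227]
tool_rot: [-3.014, -0.871, 0.009]
ft_force: [0.3, -0.1, 0.2]
width: 0.0856
grip_force: 0.0
time_s: 13.15
tool_pos: [0.4376, -0.1005, 0.1264]
tool_rot: [3.016, 0.872, 0.004]
ft_force: [0.1, -0.6, -0.8]
width: 0.0854
grip_force: 0.0
t 13.15 p [ 0.4376 -0.1005  0.1264] 
M [[0.846, 0.534, 0.003], [0.534, -0.846, -0.001], [0.002, 0.003, -1.0]] 
w 0.08543775715265639 g 0.0 f [ 0.14 -0.56 -0.75] q [-0.32  0.25  1.91  0.    0.98  0.69]
[-0.1572282  -0.11765042 10.98642252]
top push_block 0.54 53 [ 0.419 -0.098  0.046] [0.058 0.062 0.202]
top flux_bottle 0.77 184 [0.509 0.083 0.059] [0.235 0.066 1.301]
top flux_bottle 0.56 201 [0.702 0.388 0.059] [0.428 0.371 1.299]
scene push_block 0.54 388 [ 0.44  -0.087  0.044] [0.099 0.126 0.046]
scene flux_bottle 0.74 304 [0.698 0.402 0.051] [0.737 0.33  0.78 ]
scene flux_bottle 0.68 199 [0.509 0.095 0.055] [0.682 0.783 0.905]
```

```bash
python3 -m pendant '[[[-0.1,-0.1,4],[0,0,0]],[[0,0,3],[0,0,0]],[[0,0,2],[0,0,0]],[[0,0,1.5],[0,0,0]],[[0,0,0.5],[0,0,0]],[[0,0,0],[0,0,0]],[[0,0,0],[0,0,0]]]'
python3 -m pendant '[[[0,0,0],[0,0,0]],[[0,0,0],[0,0,0]],[[0,0,0],[0,0,0]],[[0,0,0],[0,0,0]],[[0,0,0],[0,0,0]],[[0,0,0],[0,0,0]],[[0,0,0],[0,0,0]]]' 1
```

```text
time_s: 14.32
tool_pos: [0.4353, -0.1, 0.0154]
tool_rot: [3.017, 0.872, 0.002]
ft_force: [0.2, -0.6, -0.2]
width: 0.0853
grip_force: 0.0
time_s: 15.2
tool_pos: [0.4353, -0.1, 0.0156]
tool_rot: [3.017, 0.872, 0.002]
ft_force: [-1.0, -0.6, 5.9]
width: 0.0551
grip_force: 63.3
```

```bash
python3 -m pendant '[[[0,0,-3],[0,0,0]],[[0,0,-4],[0,0,0]],[[0,0,-5],[0,0,0]],[[0,0,-4],[0,0,0]],[[3.1,-3.96,0],[0,0,0]],[[3.1,-3.96,0],[0,0,0]],[[3.1,-3.96,0],[0,0,0]],[[3.1,-3.96,0],[0,0,0]],[[3.1,-3.96,0],[0,0,0]],[[0,0,0],[0,0,0]]]'
python3 -m pendant '[[[0.52,-5.4,0],[0,0,0]],[[0.52,-5.4,0],[0,0,0]],[[0.52,-5.4,0],[0,0,0]],[[0.52,-5.4,0],[0,0,0]],[[0.52,-5.4,0],[0,0,0]],[[0,0,0],[0,0,0.13]],[[0,0,0],[0,0,0.13]],[[0,0,3],[0,0,0.13]],[[0,0,3],[0,0,0]],[[0,0,0],[0,0,0]]]'
python3 -m pendant '[[[0,0,0],[0,0,0]],[[0,0,0],[0,0,0]]]'
python3 - <<'E'
from h import *
s=st()
for c in ("top","scene"):
    p,d=optics.camera(c)
    q=p[175:315,80:220] if c=="top" else p[200:340,130:270]
    cv2.imwrite(f"pics/{c}2.png",cv2.resize(q[:,:,::-1],(400,400),interpolation=cv2.INTER_CUBIC))
    for n,z in (("panel_free_corner",.017),("panel_lead_corner",.017),("block_notch",s["tool_pos"][2]-.006),("seat_corner",.017)):
        for r in optics.landmark_of(c,n)[:1]: print(n,c,round(r["confidence"],2),r["location"],np.round(px2w(c,*r["location"],z),4))
cv2.imwrite("pics/b2.png",np.hstack([cv2.imread("pics/top2.png"),cv2.imread("pics/scene2.png")]))
E
```

```text
time_s: 16.45
tool_pos: [0.4604, 0.1535, 0.1749]
tool_rot: [-3.015, -0.879, -0.002]
ft_force: [-0.6, -0.7, -0.7]
width: 0.055
grip_force: 64.0
time_s: 17.7
tool_pos: [0.3367, 0.3899, 0.1128]
tool_rot: [3.126, 0.27, -0.007]
ft_force: [0.1, 0.4, -1.1]
width: 0.0551
grip_force: 64.3
time_s: 17.95
tool_pos: [0.3391, 0.3931, 0.1161]
tool_rot: [-3.128, -0.271, -0.003]
ft_force: [1.1, 0.5, -1.5]
width: 0.055
grip_force: 64.3
t 17.95 p [0.3391 0.3931 0.1161] 
M [[0.985, 0.172, 0.002], [0.172, -0.985, 0.002], [0.002, -0.001, -1.0]] 
w 0.05497212231971548 g 64.28797960281372 f [ 1.11  0.46 -1.5 ] q [ 0.78  0.35  1.78 -0.    1.01  2.18]
panel_free_corner top 0.91 [136.4, 250.7] [0.393  0.3979 0.017 ]
panel_lead_corner top 0.73 [136.4, 205.3] [0.5286 0.4022 0.017 ]
block_notch top 0.44 [128.2, 260.8] [0.3594 0.3934 0.1101]
seat_corner top 0.67 [136.1, 179.3] [0.6088 0.4057 0.017 ]
panel_free_corner scene 0.6 [208.9, 297.4] [0.3924 0.4033 0.017 ]
panel_lead_corner scene 0.69 [172.2, 271.0] [0.526  0.4101 0.017 ]
block_notch scene 0.98 [214.8, 281.5] [0.3627 0.4027 0.1101]
seat_corner scene 0.97 [150.0, 254.8] [0.617  0.4143 0.017 ]
```

View pics/b2.png

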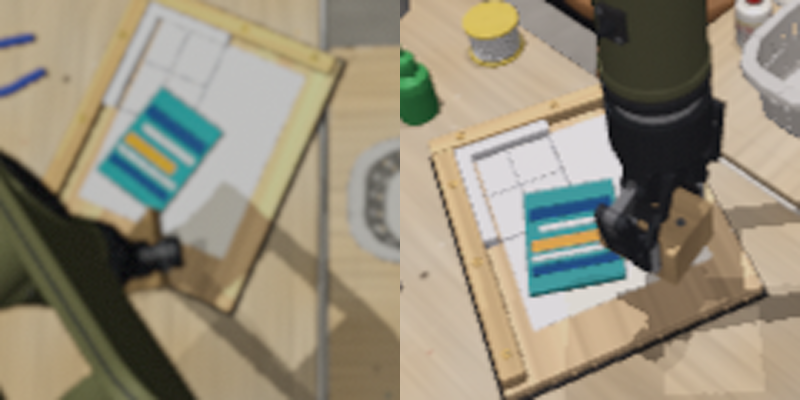

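The block is held with its notch facing the glass corner, which sits in the top view at (160,210). The notch is about 29 mm short of the corner and laterally aligned. I'll lower it and probe the board height.

```bash
python3 -m pendant '[[[0,0,3],[0,0,0]],[[0,0,3],[0,0,0]],[[0,0,2],[0,0,0]],[[0,0,0.8],[0,0,0]],[[0,0,0],[0,0,0]],[[0,0,0],[0,0,0]]]'
for i in 1; do python3 -m pendant '[[[0,0,0.1],[0,0,0]],[[0,0,0.1],[0,0,0]],[[0,0,0],[0,0,0]]]'; python3 -m pendant '[[[0,0,0.1],[0,0,0]],[[0,0,0],[0,0,0]]]'; python3 -m pendant '[[[0,0,0.1],[0,0,0]],[[0,0,0],[0,0,0]]]'; done
```

```text
time_s: 19.2
tool_pos: [0.3388, 0.3932, 0.0276]
tool_rot: [-3.129, -0.271, -0.002]
ft_force: [0.2, 0.5, -0.8]
width: 0.0552
grip_force: 64.4
time_s: 19.58
tool_pos: [0.3382, 0.3926, 0.025]
tool_rot: [-3.13, -0.271, -0.0]
ft_force: [0.7, 0.1, -1.5]
width: 0.055
grip_force: 64.4
time_s: 19.82
tool_pos: [0.3382, 0.3927, 0.0247]
tool_rot: [-3.13, -0.271, -0.001]
ft_force: [-2.0, -1.6, 6.8]
width: 0.0548
grip_force: 65.2
time_s: 20.08
tool_pos: [0.3383, 0.3927, 0.0247]
tool_rot: [-3.129, -0.271, -0.001]
ft_force: [-2.3, -1.8, 15.3]
width: 0.0555
grip_force: 66.5
```

```bash
python3 -m pendant '[[[0,0,-0.2],[0,0,0]],[[0,0,-0.2],[0,0,0]],[[1,0.05,0],[0,0,0]],[[1,0.05,0],[0,0,0]],[[0.8,0,0],[0,0,0]],[[0,0,0],[0,0,0]],[[0,0,0],[0,0,0]]]'
python3 -m pendant '[[[0.79,0.5,0],[0,0,-0.03]],[[0.79,0.5,0],[0,0,-0.03]],[[0.79,0.5,0],[0,0,-0.03]],[[0.79,0.5,0],[0,0,-0.03]],[[0.79,0.5,0],[0,0,-0.03]],[[0.79,0.5,0],[0,0,-0.03]],[[0,0,0],[0,0,0]],[[0,0,0],[0,0,0]]]'
cat > look.py <<'E'
from h import *
import sys
s=st()
for c in ("top","scene"):
    p,d=optics.camera(c)
    q=p[155:295,80:220] if c=="top" else p[200:340,130:270]
    cv2.imwrite(f"pics/{c}3.png",cv2.resize(q[:,:,::-1],(400,400),interpolation=cv2.INTER_CUBIC))
    for n in ("panel_free_corner","panel_lead_corner","block_notch","seat_corner"):
        for r in optics.landmark_of(c,n)[:1]: print(n,c,round(r["confidence"],2),np.round(px2w(c,*r["location"],.018)[:2],4))
    for r in optics.silhouettes(c,"glass_panel")[:1]:
        m=r["region"]; cn=max(cv2.findContours(m.astype(np.uint8),0,1)[0],key=len)[:,0]
        W=np.array([px2w(c,u,v,.025)[:2]*1000 for u,v in cn],np.float32); print(np.round(cv2.boxPoints(cv2.minAreaRect(W))).tolist(),cv2.minAreaRect(W)[2])
cv2.imwrite(f"pics/{sys.argv[1]}.png",np.hstack([cv2.imread("pics/top3.png"),cv2.imread("pics/scene3.png")]))
E
python3 look.py b3
```

```text
time_s: 20.95
tool_pos: [0.3658, 0.3962, 0.0266]
tool_rot: [3.129, 0.271, -0.001]
ft_force: [0.4, -0.2, -1.8]
width: 0.0551
grip_force: 64.4
time_s: 21.95
tool_pos: [0.4186, 0.3789, 0.0267]
tool_rot: [3.093, 0.551, -0.001]
ft_force: [-1.2, 0.3, -0.9]
width: 0.0554
grip_force: 64.5
t 21.95 p [0.4186 0.3789 0.0267] 
M [[0.939, 0.345, -0.001], [0.345, -0.939, -0.0], [-0.001, 0.0, -1.0]] 
w 0.055385336559863385 g 64.45389032363892 f [-1.16  0.28 -0.92] q [0.66 0.52 1.77 0.   0.86 1.88]
panel_free_corner top 0.93 [0.439  0.3926]
panel_lead_corner top 0.84 [0.5686 0.4192]
block_notch top 0.47 [0.4448 0.3975]
seat_corner top 0.81 [0.6151 0.4077]
[[460.0, 379.0], [543.0, 341.0], [579.0, 419.0], [495.0, 457.0]] 65.57263946533203
panel_free_corner scene 0.79 [0.4487 0.3877]
panel_lead_corner scene 0.9 [0.583  0.4219]
seat_corner scene 0.93 [0.6175 0.4153]
[[438.0, 392.0], [540.0, 344.0], [576.0, 418.0], [473.0, 467.0]] 64.74528503417969
```

View pics/b3.png

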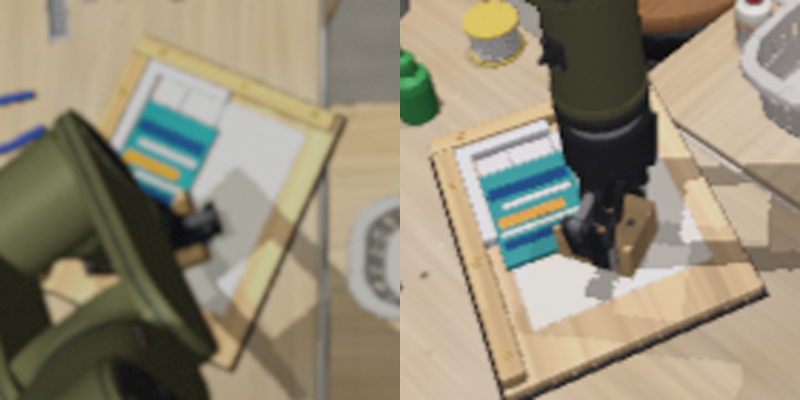

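The glass has squared up with the board at -24.8°. In the top view its lead corner is at (158,100), just at the left channel's lip and clear of the far channel. Continuing with the slide.

```bash
python3 -m pendant '[[[0.424,0.283,0],[0,0,0]],[[0.424,0.283,0],[0,0,0]],[[0.424,0.283,0],[0,0,0]],[[0.424,0.283,0],[0,0,0]],[[0.424,0.283,0],[0,0,0]],[[0,0,0],[0,0,0]],[[0,0,0],[0,0,0]]]'
python3 look.py b4
```

```text
time_s: 23.42
tool_pos: [0.4441, 0.373, 0.0268]
tool_rot: [-3.093, -0.551, -0.0]
ft_force: [0.1, -0.4, -0.7]
width: 0.055
grip_force: 64.4
t 23.425 p [0.4441 0.373  0.0268] 
M [[0.938, 0.345, 0.0], [0.345, -0.938, 0.0], [0.0, -0.0, -1.0]] 
w 0.05502201353462234 g 64.44408059120178 f [ 0.06 -0.38 -0.67] q [ 0.63  0.53  1.73 -0.    0.87  1.84]
panel_free_corner top 0.66 [0.4757 0.3835]
panel_lead_corner top 0.56 [0.5966 0.4129]
block_notch top 0.46 [0.4636 0.3751]
seat_corner top 0.72 [0.6155 0.409 ]
[[490.0, 373.0], [567.0, 336.0], [603.0, 409.0], [526.0, 446.0]] 63.93748092651367
panel_free_corner scene 0.64 [0.4721 0.3856]
panel_lead_corner scene 0.88 [0.6085 0.4207]
block_notch scene 0.77 [0.468  0.3908]
seat_corner scene 0.89 [0.6107 0.4092]
[[464.0, 394.0], [567.0, 338.0], [602.0, 403.0], [499.0, 459.0]] 61.754268646240234
```

```bash
python3 -m pendant '[[[0.24,0.14,0],[0,0,0]],[[0.24,0.14,0],[0,0,0]],[[0.23,0.14,0],[0,0,0]],[[0,0,0],[0,0,0]],[[0,0,0],[0,0,0]]]'
python3 -m pendant '[[[0.2,0.1,0],[0,0,0]],[[0,0,0],[0,0,0]],[[0,0,0],[0,0,0]]]'
```

```text
time_s: 24.65
tool_pos: [0.4522, 0.3713, 0.0267]
tool_rot: [3.093, 0.551, -0.0]
ft_force: [-0.7, -2.1, -1.0]
width: 0.0552
grip_force: 64.4
time_s: 25.02
tool_pos: [0.4536, 0.3708, 0.0266]
tool_rot: [3.092, 0.551, -0.002]
ft_force: [-2.0, -2.5, 0.0]
width: 0.055
grip_force: 64.5
```

View pics/b4.png

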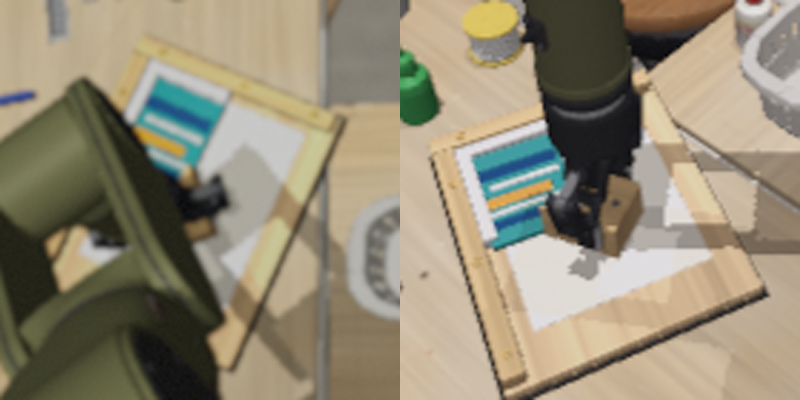

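The glass is nearly covered by both channels' lips and is straight (top (170,110)). The force shows contact on the left stop, so I push on mainly toward the far stop.

```bash
for k in 1; do python3 -m pendant '[[[0.16,0.13,0],[0,0,0]],[[0,0,0],[0,0,0]],[[0,0,0],[0,0,0]]]'|sed -n 2,4p; python3 -m pendant '[[[0.16,0.13,0],[0,0,0]],[[0,0,0],[0,0,0]],[[0,0,0],[0,0,0]]]'|sed -n 2,4p; done; python3 - <<'E'
from h import *
f=np.array(monitor.get_state()["ft_force"]);a=np.radians(24.8);print(f[0]*np.cos(a)-f[1]*np.sin(a),f[0]*np.sin(a)+f[1]*np.cos(a))
E
```

```text
tool_pos: [0.4546, 0.3703, 0.0266]
tool_rot: [3.092, 0.552, -0.005]
ft_force: [-4.8, -1.3, 1.0]
tool_pos: [0.4547, 0.3702, 0.0265]
tool_rot: [-3.092, -0.552, 0.009]
ft_force: [-10.0, 0.7, 2.4]
-9.356756323622422 -3.57805295592479
```

```bash
python3 -m pendant '[[[0.08,-0.07,0],[0,0,0]],[[0,0,0],[0,0,0]],[[0,0,0],[0,0,0]]]'|sed -n 2,4p
sed -i 's/(400,400)/(400,400)/; s/155:295,80:220/165:235,105:175/; s/200:340,130:270/220:300,140:220/' look.py; python3 look.py b5; python3 - <<'E'
from h import *
f=np.array(monitor.get_state()["ft_force"]);a=np.radians(24.8);print(f[0]*np.cos(a)-f[1]*np.sin(a),f[0]*np.sin(a)+f[1]*np.cos(a))
E
```

```text
tool_pos: [0.4547, 0.3702, 0.0263]
tool_rot: [3.092, 0.552, -0.011]
ft_force: [-10.1, 0.5, 3.6]
t 26.15 p [0.4547 0.3702 0.0263] 
M [[0.938, 0.346, -0.007], [0.346, -0.938, -0.002], [-0.007, -0.001, -1.0]] 
w 0.05514048697795183 g 64.87064838409424 f [-10.12   0.48   3.57] q [0.61 0.54 1.71 0.   0.89 1.83]
panel_free_corner top 0.94 [0.4781 0.3815]
panel_lead_corner top 0.8 [0.6074 0.4108]
block_notch top 0.48 [0.4916 0.3816]
seat_corner top 0.67 [0.6114 0.4064]
[[504.0, 366.0], [572.0, 336.0], [604.0, 408.0], [536.0, 438.0]] 66.02710723876953
panel_free_corner scene 0.66 [0.4724 0.3829]
panel_lead_corner scene 0.56 [0.6145 0.4128]
block_notch scene 0.66 [0.4776 0.3856]
seat_corner scene 0.62 [0.6097 0.4195]
[[472.0, 390.0], [567.0, 339.0], [603.0, 405.0], [508.0, 456.0]] 61.83741760253906
-9.396698275831161 -4.209333659107824
```

View pics/b5.png

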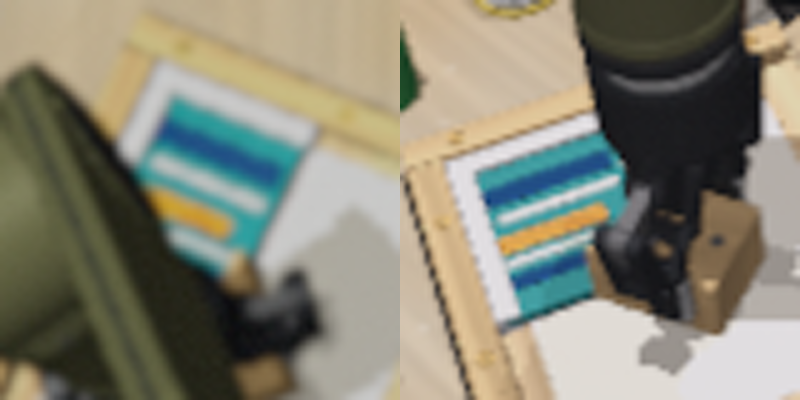

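The panel looks straight with its edges under both lips. I'll check the depth of insertion by the distance from the blue bar to the far lip, before and now.

```bash
python3 - <<'E'
from h import *
def world(c,pts,z): return np.array([px2w(c,u,v,z)[:2]*1000 for u,v in pts])
def prof(c,img,off,sc,yaw,org,rng):
    # sample colours along panel x through given board-y offsets, report
    m=optics.camera_model(c); W=np.array(m["world_to_cam"])
    a=np.radians(yaw); ex=np.array([np.cos(a),np.sin(a)]); ey=np.array([-np.sin(a),np.cos(a)])
    out=[]
    for x in range(*rng):
        acc=[]
        for y in np.arange(-65,-25,2.) :
            P=np.r_[(org+ex*x+ey*y)/1000,.025,1]; q=W@P
            u=m["fx"]*q[0]/q[2]+m["cx"]; v=m["fy"]*q[1]/q[2]+m["cy"]
            acc.append(cv2.getRectSubPix(img,(1,1),(float((u-off[0]+.5)*sc-.5),float((v-off[1]+.5)*sc-.5)))[0,0])
        out.append((x,np.round(np.median(acc,0)).astype(int).tolist()))
    return out
b=cv2.imread("pics/top_c.png")[:,:,::-1].copy()
# initial: origin = lead corner from panel rect, yaw -36.6
a=np.radians(-36.6);lead=np.array([463.4,400.2])+[np.cos(a)*55-np.sin(a)*42.5,np.sin(a)*55+np.cos(a)*42.5]
print("init",lead)
for r in prof("top",b,(80,155),600/140,-36.6,lead,(-28,8,2)): print(*r)
b=cv2.imread("pics/top3.png")[:,:,::-1].copy()
print("now")
for r in prof("top",b,(105,165),400/70,-24.8,np.array([615,409.5]),(-28,12,2)): print(*r)
E
```

```text
init [532.89451832 401.52737457]
-28 [31, 77, 121]
-26 [32, 87, 122]
-24 [34, 104, 126]
-22 [38, 124, 131]
-20 [41, 136, 138]
-18 [42, 142, 141]
-16 [44, 144, 142]
-14 [43, 144, 142]
-12 [42, 143, 142]
-10 [40, 143, 142]
-8 [42, 142, 141]
-6 [62, 141, 140]
-4 [98, 144, 144]
-2 [136, 154, 152]
0 [164, 167, 166]
2 [178, 178, 176]
4 [184, 183, 182]
6 [184, 184, 183]
now
-28 [33, 85, 134]
-26 [34, 96, 136]
-24 [38, 115, 140]
-22 [41, 136, 146]
-20 [44, 148, 152]
-18 [44, 154, 154]
-16 [49, 155, 154]
-14 [72, 156, 156]
-12 [112, 163, 162]
-10 [152, 174, 172]
-8 [180, 186, 186]
-6 [195, 196, 194]
-4 [200, 200, 199]
-2 [200, 200, 200]
0 [196, 195, 194]
2 [191, 188, 182]
4 [188, 180, 162]
6 [191, 177, 142]
8 [196, 181, 130]
10 [199, 184, 128]
```

The visible strip beyond the blue bar went from 20.5 to 11.9 mm, so the far slot is filled to its full 8 mm depth. Next, a little more push toward the left stop, to check that it is hard there as well.

```bash
cat > f.py <<'E'
from h import *
s=monitor.get_state();f=np.array(s["ft_force"]);p=np.array(s["tool_pos"])-[.4547,.3702,0];a=np.radians(24.8)
B=np.array([[np.cos(a),-np.sin(a)],[np.sin(a),np.cos(a)]])
print("F board",B@f[:2],"fz",f[2],"dp mm",B@p[:2]*1000,"t",s["time_s"],np.round(s["torque"],2))
E
python3 -m pendant '[[[0.14,-0.14,0],[0,0,0]],[[0,0,0],[0,0,0]],[[0,0,0],[0,0,0]]]'|sed -n 2,3p; python3 f.py;python3 -m pendant '[[[0.14,-0.14,0],[0,0,0]],[[0,0,0],[0,0,0]],[[0,0,0],[0,0,0]]]'|sed -n 2,3p; python3 f.py
```

```text
tool_pos: [0.4547, 0.3704, 0.026]
tool_rot: [3.09, 0.551, -0.015]
F board [-7.39886814 -8.50418674] fz 4.036793877380528 dp mm [-0.10169415  0.12063831] t 27.125 [-0.64  1.64  0.19]
tool_pos: [0.4547, 0.3705, 0.0257]
tool_rot: [3.087, 0.551, -0.018]
F board [ -5.65827889 -11.08892773] fz 5.484995543045587 dp mm [-0.144223    0.21891744] t 27.5 [-1.29  1.67  0.06]
```

Both stops are hard. I balance the push and bring the block back up about 1 mm, since it has sagged.

```bash
python3 -m pendant '[[[0.07,0.12,-0.1],[0,0,0]],[[0,0,0],[0,0,0]],[[0,0,0],[0,0,0]],[[0,0,0],[0,0,0]]]'|sed -n 2,3p; python3 f.py
```

```text
tool_pos: [0.4548, 0.3704, 0.0259]
tool_rot: [3.088, 0.551, -0.021]
F board [-9.26938908 -8.7936498 ] fz 0.2623616647226886 dp mm [-0.01844127  0.20201655] t 28.0 [-0.67  1.98  0.21]
```

```bash
python3 -m pendant '[[[0,0,0],[0,0,0]],[[0,0,0],[0,0,0]],[[0,0,0],[0,0,0]],[[0,0,0],[0,0,0]]]'|sed -n 2,6p; python3 f.py; python3 -c "
from h import *
print(env.finish_job())"
```

```text
tool_pos: [0.4547, 0.3704, 0.0259]
tool_rot: [3.088, 0.551, -0.021]
ft_force: [-11.6, -2.9, -0.2]
width: 0.0548
grip_force: 64.3
F board [-9.31496039 -7.54682306] fz -0.1959170647858507 dp mm [-0.05257958  0.20610591] t 28.5 [-0.69  2.02  0.17]
the job is handed in; nothing more can be done
None
```

The job is handed in at about 28.5 s: the flux bottle stands upright on the bench at about (0.515, 0.085) m. The panel is hard against both channel stops, and the arm still holds the block, pressing with about 9 N toward the far channel and 8 N toward the left.

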